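# Slide the tall measuring cylinder back into its stall

## Task

The blue-footed glass measuring cylinder has been left out on the tiles: slide it into the empty blue bay of the wooden stall, right back until its foot meets the rear batten, and leave it standing there. It is tall and tips easily, so push it steadily, low down at the foot, with the fingertips or the outside of the fingers; do not take it between the fingers, lift it or let it tip. Leave the yellow-footed cylinder, the Petri dish, the crucible lid and the boss head where they are.

Things in the scene. Friction and masses are not known exactly. Their poses are not given: they have to be found in the camera images.
- cyl_blue: Clear glass cylinder to push, 250 mm tall, about 0.17 kg, loose. Blue hexagonal foot 64 mm across flats, 74 across corners, 9 thick; then a cone, 52 mm wide narrowing to 35 at 24 to 30 mm height; then a 30 mm tube; blue collar 44 mm wide at 218 to 226 height. Origin: centre of the foot's underside; z up the tube, x normal to a flat. Slides if pushed below 40 mm height, tips if pushed above 70.
- bay_blue: Blue vinyl patch flush on the tiles of the empty bay (left or right one). Origin: where the foot's centre stands with a flat against the rear batten (5 mm nearer the mouth if a corner touches). x into the bay, y left, z up. Rear batten's face at x = 32 mm, side battens' inner faces at y = +/-48, their rounded noses end at x = -63; battens 20 high. The mouth faces the robot.
- stall: Wooden stall screwed to the shelf: two bays between three battens 30 mm wide and 20 high, in front of a rear batten 282 mm long, 30 wide, 20 high. Origin: on the tiles midway between the two bays' origins, which lie at y = +63 and -63 mm; same axes as the bays.
- cyl_yellow: Bystander, loose: the same kind of measuring cylinder (250 mm tall, foot 64 mm across flats) with a yellow foot and collar, standing in the other bay. Origin: centre of the underside of the foot.
- petri: Bystander, loose: covered glass Petri dish, 98 mm in diameter, 19 mm high, off to the left. Origin: centre of its underside.
- crucible_lid: Bystander, loose: white porcelain crucible lid, 46 mm in diameter, 18 mm high with its loop handle, off to the right. Origin: centre of its underside.
- boss_head: Bystander, loose: chrome boss head, a block 56 x 20 x 26 mm with two thumbscrews reaching 51 mm (along -x) and 33 mm (along -y) from the centre, lying off to the right. Origin: centre of the block's underside.

How it is judged:
By the outcome, as a careful person would: the job done as asked, in the order asked, and still so for the second after the job is handed in, with the robot touching nothing.
It also fails if it takes over 58 s, if anything falls off the work surface, if the arm or the gripper's body presses on something with over 40 N, if the wrist force passes 120 N, or if a joint passes its speed limit or range.

## Robot

A 6-joint arm with a two-finger parallel gripper is mounted at the origin on the work surface. World frame = base frame: x ahead of the robot, y to its left, z up, the work surface at z = 0. Lengths are in mm, angles in degrees, forces in N, time in s.
With the tool pointing down it reaches from about 350 to 850 mm from the base axis. Payload 8.1 kg.
Tool frame: the origin (TCP) lies midway between the tips of the shut fingers; the grasp point (between the pads) lies 19 mm behind it (r.grasp_offset is the distance from the TCP to the grasp point, in mm); z points along the fingers, x is the direction in which the jaws open and shut, and the axes are right-handed (so a half turn about z gives the same grasp; the last joint's range is limited). The gripper opens to 85 mm and grips with 20 to 120 N. Pads are 22 mm wide; open, the fingers measure 114 mm over their backs; the gripper's body (76 mm by 85 mm) begins 54 mm behind the grasp point. The pads swing forward as they close: fully open they stand 13 mm farther back than shut.
Start: joints at [67.414, 7.471, 85.268, -0, 87.261, -4.893], TCP at [182.328, 571.631, 198.692] pointing down, gripper open.
Joint ranges: [-169.43, 169.43], [-51.17, 129.36], [1.28, 143.12], [-76.62, 256.62], [0, 156.53], [-152.29, 152.29]. Speed limits (degrees/s): [136.94, 136.94, 159.86, 180, 180, 180].

## Interface

Orientations are given as [roll, pitch, yaw] about the fixed x, y, z axes, in that order (R = Rz(yaw) Ry(pitch) Rx(roll)).
In Python, from bench import r, optics, hand_in gives the robot as it stands.
- The arm moves only by the shell command python3 -m pendant 'ROWS' [FORCE]. ROWS is JSON, a list of rows, each a list of 5 numbers: the opening, from 0 (shut) to 1 (fully open), then the shift along the tool's x, y, z in mm, then the turn about the tool's z in degrees. A call has 1 to 10 rows; each row shifts and turns the commanded pose from where the row before left it, along the tool's axes as they then stand; what a row does not reach is not made up. A row lasts 1/10 s, in which the tool goes at most 50 mm and 8.59 degrees, less where a joint would pass 70% of its speed; a pose out of reach is approached as far as the arm can. A call with a gripper value outside its range is refused whole. The fingers move at their own pace and stop on an object; FORCE is the grip in N (left out, the last holds). Time passes only in rows, so rows that do not move let the fingers close. It gives the time, the measured TCP pose, the force and the opening at its end, in the units of the state.
- r.sense(): the state, without advancing time (a new reading comes with each control period).
- optics.snapshot(name): name is "scene" or "side" or "wrist"; returns (picture, depth): 480x640x3 uint8, blue, green, red; 480x640 float32, mm along the optical axis (not along the pixel's ray), 0 where there is no reading.
- optics.camera_params(name): a dict with "camera_matrix" (3x3 intrinsics, pixels), "k1" (the pictures are not rectified: a ray, as slopes to the right and down, at radius r is drawn at 1 + k1 r^2 times it, then the intrinsics apply), "eye" and "orientation" of the camera in the world. Camera axes: x right, y down, z forward; pixel columns grow to the right and rows downward; lengths in mm; the calibration is good to about 2 mm. A picture is of the moment at which its call begins: read the wrist's pose just before it. camera_params takes no time and is no camera call; for the wrist camera it gives the pose at the moment of the call.
- hand_in(): hands the job in, once; it reports no verdict.
Trained networks look in the newest picture that a camera, given by its name, has taken for a name from the list of things; names that differ only in an ending like _2 or _b are one class to them, and where a whole thing is asked for, a point or a joint stands for the part that bears it (a point fixed in the world has none). Each returns a list of dicts, best first, with "score" (0 to 1); they miss things now and then, are a little off and sometimes report something else, mostly with a low value. They report only what shows in the picture. A call takes as long as a camera call.
- optics.search_frame(camera, query): "at" ([x, y, z] in mm, in world coordinates, good to about 4 mm: the middle of the surface that is visible of it).
The state is a dict: "time": time; "joint_pos": joint angles; "qd": joint speeds; "joint_efforts": joint torques, N m; "tool_pos": TCP position; "tcp_rot": TCP orientation; "ft_force": force on the tool from outside, world axes, zero at the start; "wrist_torque": the same for the moment, N m; "finger_gap": finger opening in mm.
Only numpy, scipy, OpenCV 4.12 (cv2) and the standard library are available. Lean on these libraries where they do the work, as an engineer would, in place of code of your own. Each camera call takes 0.05 s, during which the arm holds its last target. There are 200 camera calls.

## Working session

There is one attempt and no reset: what is moved stays moved. The work goes in short steps, Python scripts to look and compute and a shell command to move; the robot and the scene stay as the last step left them, time stands still between calls to the robot, and variables do not carry over. Pictures are saved under pics/ and viewed, about 8 in all and at most 12, crops included, and the job is handed in when it is done.

```bash
ls; mkdir -p pics
python3 - <<'E'
from bench import r,optics
import cv2,numpy as np
s=r.sense();print(s['time'],s['tool_pos'],s['tcp_rot'],s['finger_gap'])
for c in("scene","side"):
    p,d=optics.snapshot(c);cv2.imwrite(f"pics/{c}1.png",p);np.save(f"pics/{c}_d.npy",d)
    k=optics.camera_params(c);print(c,k)
    for q in("cyl_blue","bay_blue","stall","cyl_yellow","petri","crucible_lid","boss_head"):
        print(q,[(np.round(x['at']).tolist(),round(x['score'],2)) for x in optics.search_frame(c,q)][:3])
E
```

```text
pics
0.0 [182.09162213 571.05384712 197.65506661] [-1.79990252e+02  1.04918854e-01  7.23066158e+01] 85.2703886860557
scene {'camera_matrix': array([[547.89627167,   0.        , 317.33164035],
       [  0.        , 547.89627167, 240.65877766],
       [  0.        ,   0.        ,   1.        ]]), 'k1': -0.0034901899448440644, 'eye': array([1183.07965432,  141.44053483,  707.52533568]), 'orientation': array([-137.53824873,    0.86809459,  102.08587733])}
cyl_blue [([559.0, -45.0, 134.0], 0.74)]
bay_blue [([696.0, -81.0, 4.0], 0.55)]
stall [([735.0, -16.0, 22.0], 0.73)]
cyl_yellow [([699.0, 45.0, 138.0], 0.74)]
petri [([557.0, 300.0, 21.0], 0.71)]
crucible_lid [([451.0, -318.0, 11.0], 0.73)]
boss_head []
side {'camera_matrix': array([[527.37918843,   0.        , 320.07028021],
       [  0.        , 527.37918843, 242.17152824],
       [  0.        ,   0.        ,   1.        ]]), 'k1': -0.00631124092676664, 'eye': array([ 132.10281153, -465.39631211,  726.12060794]), 'orientation': array([-1.37471126e+02, -1.31203277e-01, -4.46666516e+01])}
cyl_blue [([534.0, -67.0, 137.0], 0.82)]
bay_blue [([697.0, -83.0, -2.0], 0.77)]
stall []
cyl_yellow [([673.0, 28.0, 152.0], 0.74)]
petri [([551.0, 292.0, 24.0], 0.93)]
crucible_lid [([452.0, -322.0, 6.0], 0.66)]
boss_head [([616.0, -349.0, 19.0], 0.95)]
```

View pics/scene1.png

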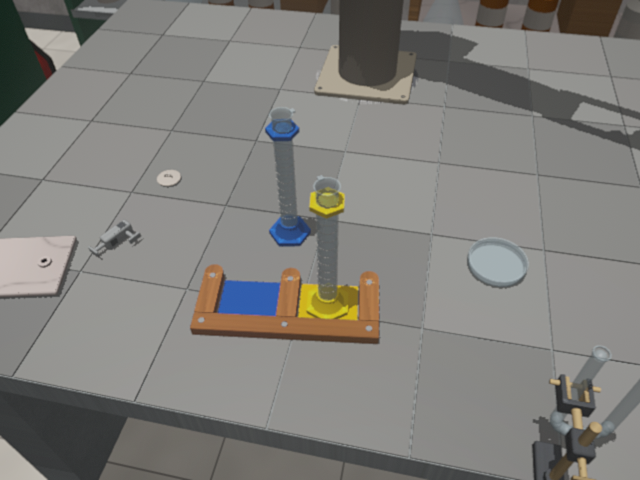

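View pics/side1.png

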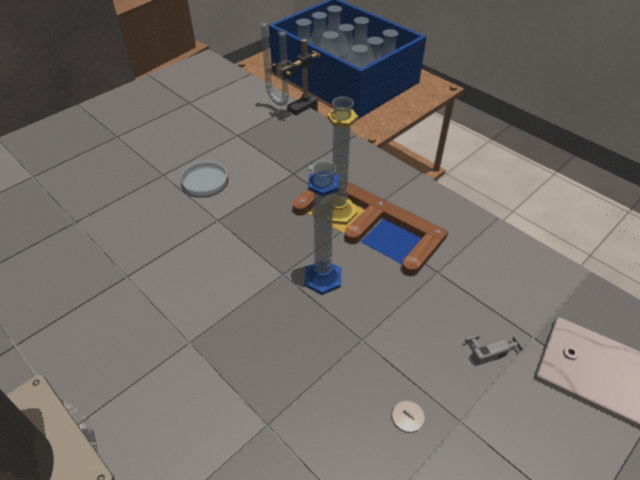

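Scene view: blue foot at about (290,231), empty blue bay at (250,298), yellow-footed cylinder in the bay at (328,300). I'll now fit the foot and stall outlines in both cameras.

```bash
cat > fit.py <<'E'
import cv2,numpy as np
from scipy.spatial.transform import Rotation as R
from scipy.optimize import minimize
from bench import r,optics
def proj(k,P):
    Rm=R.from_euler('xyz',k['orientation'],degrees=True).as_matrix()
    c=(np.asarray(P,float)-k['eye'])@Rm; s=c[:,:2]/c[:,2:]
    s=s*(1+k['k1']*(s**2).sum(1,keepdims=True)); K=k['camera_matrix']
    return s*K[0,0]+K[:2,2]
def hull(m,k,P):
    cv2.fillConvexPoly(m,np.round(cv2.convexHull(proj(k,P).astype(np.float32))*16).astype(np.int32),255,cv2.LINE_AA,4)
def place(p,L):
    a=np.radians(p[2]);L=np.array(L,float);o=L.copy()
    o[:,0]=p[0]+np.cos(a)*L[:,0]-np.sin(a)*L[:,1];o[:,1]=p[1]+np.sin(a)*L[:,0]+np.cos(a)*L[:,1];return o
def box(x0,x1,y0,y1,z1): return [(x,y,z) for x in(x0,x1) for y in(y0,y1) for z in(0,z1)]
an=np.radians(30+60*np.arange(6))
FOOT=[[(36.95*np.cos(a),36.95*np.sin(a),z) for a in an for z in(0,9)]]
COLLAR=[[(22*np.cos(a),22*np.sin(a),z) for a in np.radians(np.arange(0,360,30)) for z in(218,226)]]
STALL=[box(32,62,-141,141,20)]+[box(-55,32,y-15,y+15,20)+[(-55+8*np.cos(t)*0-8,y,z) for t in[0] for z in(0,20)] for y in(-126,0,126)]
def fit(views,parts,p0,ign=None):
    def cost(p):
        t=0
        for k,m in views:
            s=np.zeros(m.shape,np.uint8)
            for q in parts: hull(s,k,place(p,q))
            s=s/255.;t+=np.abs(s-m).sum()/m.sum()
        return t/len(views)
    best=None
    for dy in(-15,0,15):
        q=np.array(p0)+[0,0,dy]
        o=minimize(cost,q,method='Nelder-Mead',options=dict(initial_simplex=[q,q+[12,0,0],q+[0,12,0],q+[0,0,12]],xatol=.1,fatol=1e-4))
        if best is None or o.fun<best.fun:best=o
    return np.round(best.x,1),round(best.fun,3)
def mask(p,h0,h1,k,centre,rad):
    h=cv2.cvtColor(p,cv2.COLOR_BGR2HSV);m=cv2.inRange(h,(h0,110,50),(h1,255,255))
    roi=np.zeros_like(m);u=proj(k,[centre])[0];cv2.circle(roi,tuple(int(v) for v in u),rad,255,-1)
    return (m&roi)/255.
E
cat > look.py <<'E'
from fit import *
import sys
f0=eval(sys.argv[1]);tag=sys.argv[2];st=len(sys.argv)>3
V=[];C=[];S=[];k0=[]
for c in("scene","side"):
    p,d=optics.snapshot(c);k=optics.camera_params(c);cv2.imwrite(f"pics/{c}_{tag}.png",p)
    V.append((k,mask(p,100,130,k,(*f0,8),32)));S.append((k,mask(p,3,17,k,(720,-20,10),150)));k0.append((c,p,k))
for i in(0,1):
    print('foot',i,fit(V[i:i+1],FOOT,[*f0,0]))
    if st: print('stall',i,fit(S[i:i+1],STALL,[695,-20,0]))
print('foot both',fit(V,FOOT,[*f0,0]))
if st: print('stall both',fit(S,STALL,[695,-20,0]))
s=r.sense();print(s['time'],s['tool_pos'],s['tcp_rot'],s['ft_force'])
E
python3 look.py "(550,-50)" a 1
```

```text
foot 0 (array([539.9, -57.2,  15.1]), np.float64(0.369))
stall 0 (array([695.4, -21.3,   8.2]), np.float64(0.278))
foot 1 (array([545.7, -54.9,  16.3]), np.float64(0.421))
stall 1 (array([701. , -17.8,   8.3]), np.float64(0.814))
foot both (array([544.6, -56.9,  15.3]), np.float64(0.404))
stall both (array([695.7, -20.5,   8. ]), np.float64(0.55))
0.9 [182.32514366 571.64190351 198.71552747] [-1.79999794e+02 -2.13458863e-03  7.23076581e+01] [-0.53084379  0.29220076  0.13459519]
```

```bash
cat > ov.py <<'E'
from fit import *
import sys
tag,f,s=sys.argv[1],eval(sys.argv[2]),eval(sys.argv[3]);out=[]
for c in("scene","side"):
    p=cv2.imread(f"pics/{c}_{tag}.png");k=optics.camera_params(c)
    u=proj(k,[(630,-50,0)])[0].astype(int)
    A=np.array([[4,0,200-4*(u[0])+0],[0,4,300-4*u[1]]],float);q=cv2.warpAffine(p,A,(400,600))
    for parts,pose,col in((FOOT,f,(0,255,0)),(STALL,s,(255,255,0))):
        for L in parts:
            h=cv2.convexHull(proj(k,place(pose,L)).astype(np.float32))[:,0]
            h=h*4+A[:,2];cv2.polylines(q,[h.astype(np.int32)],True,col,1)
    out.append(q)
cv2.imwrite(f"pics/ov_{tag}.png",np.hstack(out))
E
python3 ov.py a "(544.6,-56.9,15.3)" "(695.7,-20.5,8)"
```

```text
(no output)
```

View pics/ov_a.png

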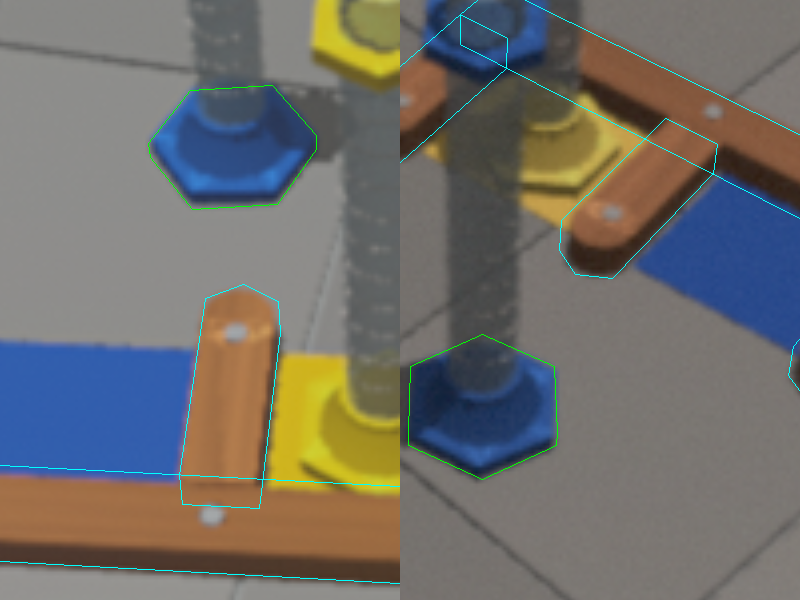

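Overlay: the foot outline fits at scene crop (235,145), within about 2 mm. The stall fits at about (696,-20.5), yaw 8°, so the bay is at about (704.6,-83). The foot is at about (544.6,-57), yaw 15°.

The push has two legs, both using the outside of an open finger on a flat. The first goes along about -45° onto the bay axis, the second straight in.

```bash
python3 -m pendant '[[1,-35,33.5,0,0],[1,-35,33.5,0,0],[1,-35,33.5,0,0],[1,-35,33.5,0,0],[1,-35,33.5,0,0],[1,-35,33.5,0,0],[1,-35,33.5,0,0],[1,-35,33.5,0,0],[1,-35,33.5,0,0],[1,-35,33.5,0,0]]'; python3 -m pendant '[[1,0,0,0,8.5],[1,0,0,0,8.5],[1,0,0,0,8.5],[1,0,0,0,8.5],[1,0,0,0,8.5],[1,0,0,0,8.5],[1,0,0,0,8.5],[1,0,0,0,8.5],[1,0,0,0,8.5],[1,0,0,0,8.5]]'
```

```text
time: 1.9
tool_pos: [395.7, 134.5, 199.1]
tcp_rot: [179.9, -0.0, 72.3]
ft_force: [0.8, 0.2, 0.8]
finger_gap: 85.3
time: 2.9
tool_pos: [395.2, 136.4, 198.8]
tcp_rot: [-180.0, -0.0, -13.0]
ft_force: [-0.4, 0.7, -0.0]
finger_gap: 85.8
```

```bash
python3 -m pendant '[[1,0,0,0,8],[1,0,0,0,8],[1,0,0,0,8],[1,0,0,0,7.7],[1,31,10.6,0,0],[1,31,10.6,0,0],[1,31,10.6,0,0],[1,0,0,48,0],[1,0,0,48,0],[1,0,0,48,0]]'; python3 -m pendant '[[1,0,0,20,0],[1,0,0,20,0],[1,0,0,8,0],[1,0,0,0,0]]'; python3 look.py "(544,-57)" b; python3 ov.py b "(544.6,-56.9,15.3)" "(695.7,-20.5,8)"
python3 - <<'E'
import cv2,numpy as np
a=cv2.imread('pics/scene_b.png')[80:330,190:490];b=cv2.imread('pics/side_b.png')[130:380,130:430]
cv2.imwrite('pics/c_b.png',cv2.resize(np.hstack([a,b]),(800,333)))
E
```

```text
time: 3.9
tool_pos: [439.9, 48.2, 53.7]
tcp_rot: [-179.9, -0.1, -44.4]
ft_force: [0.1, 0.1, -0.8]
finger_gap: 85.1
time: 4.3
tool_pos: [438.3, 48.6, 5.8]
tcp_rot: [179.9, 0.1, -44.4]
ft_force: [-0.2, -0.2, -0.6]
finger_gap: 85.3
foot 0 (array([540. , -57.7,   6.3]), np.float64(0.369))
foot 1 (array([546.5, -54.8,  14.3]), np.float64(0.422))
foot both (array([544.3, -56.5,  15. ]), np.float64(0.406))
4.4 [440.12538746  48.58538573   7.73877831] [-1.79950018e+02 -5.27955646e-02 -4.43912442e+01] [-0.55125314  0.73777618  0.85736582]
```

View pics/c_b.png

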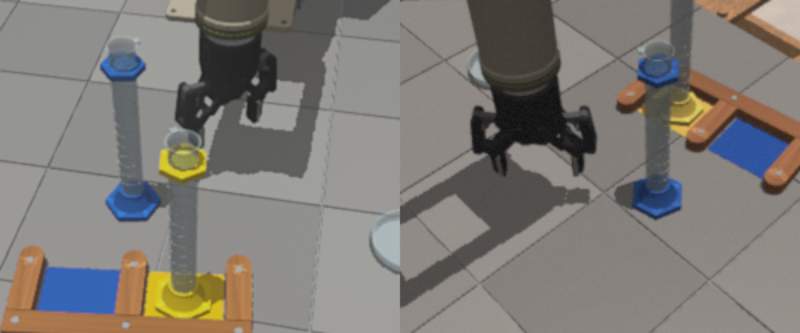

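Picture: the gripper's knuckles stick out beyond the fingertips (right crop, tips 500–585, knuckles 473–596), so they could hit the tube high up. I'll measure the gripper's profile from depth at a few openings before pushing.

```bash
cat > prof.py <<'E'
from fit import *
s=r.sense();T=np.array(s['tool_pos']);Rt=R.from_euler('xyz',s['tcp_rot'],degrees=True).as_matrix();Q=[]
for c in("scene","side"):
    p,d=optics.snapshot(c);k=optics.camera_params(c);v,u=np.nonzero((d>0))
    n=(np.c_[u,v]-k['camera_matrix'][:2,2])/k['camera_matrix'][0,0];n=n/(1+k['k1']*(n**2).sum(1,keepdims=True));z=d[v,u][:,None]
    W=np.c_[n,np.ones(len(n))]*z@R.from_euler('xyz',k['orientation'],degrees=True).as_matrix().T+k['eye']
    Q.append((W-T)@Rt)
Q=np.vstack(Q);Q=Q[(np.abs(Q[:,0])<110)&(np.abs(Q[:,1])<75)]
print('gap',s['finger_gap'],'tool h: x range, y range (n)')
for h in range(0,260,10):
    q=Q[(-Q[:,2]>=h)&(-Q[:,2]<h+10)]
    if h+T[2]<8 or len(q)<6: continue
    print(h,np.round(np.percentile(q[:,0],[1,99])),np.round(np.percentile(q[:,1],[1,99])),len(q))
E
python3 prof.py; python3 -m pendant '[[0.5,0,0,0,0],[0.5,0,0,0,0],[0.5,0,0,0,0],[0.5,0,0,0,0],[0.5,0,0,0,0]]'; python3 prof.py
```

```text
gap 85.04921679824062 tool h: x range, y range (n)
40 [-50.  51.] [-8. 12.] 26
50 [-55.  57.] [-10.  12.] 137
60 [-55.  58.] [-11.  13.] 145
70 [-56.  57.] [-11.  13.] 158
80 [-66.  62.] [-11.  14.] 171
90 [-72.  75.] [-12.  14.] 510
100 [-71.  74.] [-15.  18.] 600
110 [-70.  73.] [-16.  18.] 634
120 [-69.  72.] [-18.  20.] 524
130 [-67.  70.] [-18.  20.] 784
140 [-66.  69.] [-16.  14.] 856
150 [-65.  67.] [-11.  35.] 173
160 [-29.  38.] [-36.  38.] 372
170 [-30.  38.] [-36.  38.] 483
180 [-30.  38.] [-37.  38.] 494
190 [-30.  38.] [-36.  38.] 524
200 [-29.  36.] [-36.  38.] 738
210 [-7. 41.] [-30.  42.] 93
220 [-35.  43.] [-42.  43.] 621
230 [-39.  43.] [-42.  43.] 603
240 [-35.  42.] [-41.  42.] 755
250 [-34.  42.] [-40.  42.] 643
time: 5.0
tool_pos: [439.3, 48.6, 6.7]
tcp_rot: [-180.0, -0.0, -44.4]
ft_force: [-0.4, 0.3, -0.5]
finger_gap: 42.7
gap 42.74115526451562 tool h: x range, y range (n)
30 [-33.  34.] [-10.  12.] 48
40 [-35.  36.] [-10.  13.] 172
50 [-34.  36.] [-11.  13.] 174
60 [-34.  36.] [-11.  13.] 182
70 [-45.  48.] [-11.  14.] 172
80 [-53.  54.] [-12.  14.] 511
90 [-57.  57.] [-13.  18.] 342
100 [-59.  60.] [-17.  19.] 516
110 [-61.  62.] [-16.  18.] 451
120 [-64.  66.] [-18.  20.] 599
130 [-64.  67.] [-19.  20.] 995
140 [-40.  48.] [-18.  13.] 293
150 [-35.  39.] [-10.  36.] 101
160 [-31.  38.] [-36.  38.] 378
170 [-30.  38.] [-37.  39.] 482
180 [-31.  38.] [-37.  38.] 495
190 [-31.  38.] [-36.  38.] 516
200 [-29.  36.] [-36.  38.] 717
210 [-23.  42.] [-31.  42.] 96
220 [-36.  43.] [-41.  43.] 630
230 [-36.  43.] [-41.  44.] 606
240 [-36.  42.] [-41.  42.] 734
250 [-34.  41.] [-40.  42.] 659
```

Run:
```python
from fit import *
s=r.sense();T=np.array(s['tool_pos']);Rt=R.from_euler('xyz',s['tcp_rot'],degrees=True).as_matrix();o=[]
for c in("scene","side"):
    p,d=optics.snapshot(c);k=optics.camera_params(c)
    v,u=np.mgrid[100:460:40,60:600:60].reshape(2,-1)
    n=(np.c_[u,v]-k['camera_matrix'][:2,2])/k['camera_matrix'][0,0]
    W=np.c_[n,np.ones(len(n))]*d[v,u][:,None]@R.from_euler('xyz',k['orientation'],degrees=True).as_matrix().T+k['eye']
    print(c,np.median(W[:,2]))
    c0=proj(k,[T])[0].astype(int);A=np.array([[4,0,200-4*c0[0]],[0,4,400-4*c0[1]]],float);q=cv2.warpAffine(p,A,(400,600))
    for x in(-35,-21,0,21,35):
        g=proj(k,np.array([[x,0,-h] for h in(0,7,20,40,73,100)])@Rt.T+T)*4+A[:,2]
        for a in g: cv2.circle(q,tuple(int(b) for b in a),3,(0,255,0) if x else (0,0,255),-1)
    o.append(q)
cv2.imwrite('pics/tip.png',np.hstack(o))
```

```text
scene 0.5982439816144733
side -1.8471386016378801
```

View pics/tip.png

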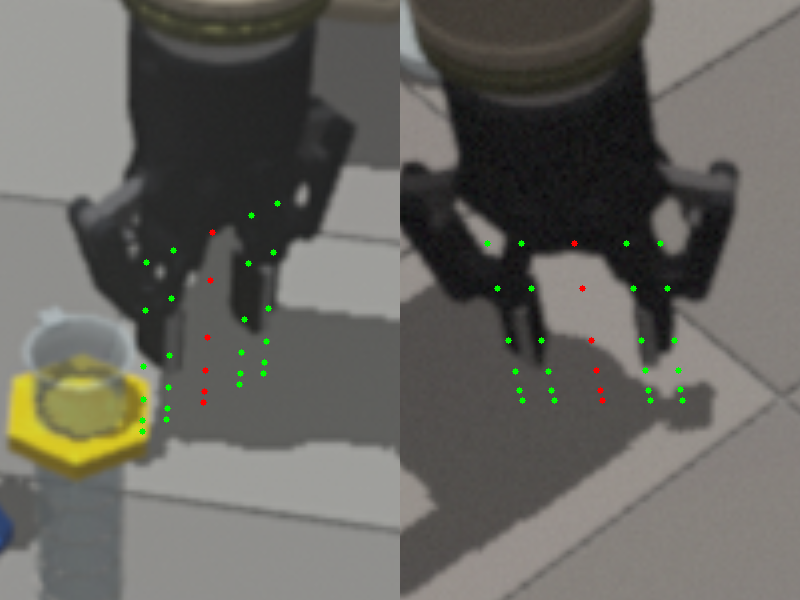

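Picture: the real fingertips sit about 30 mm above where the reported TCP would put them. The half-open knuckles overhang by 30 mm, fully open by about 18 mm. That makes the flank of a finger (tool-y push) more attractive, so I'll check the wrist radius higher up and the tip shape at full opening, 25 mm lower.

```bash
python3 -m pendant '[[1,0,0,5,0],[1,0,0,5,0],[1,0,0,5,0],[1,0,0,5,0],[1,0,0,0,0],[1,0,0,0,0]]'
cat >> prof.py <<'E'
print('fine tip')
for h in range(20,70,4):
    q=Q[(-Q[:,2]>=h)&(-Q[:,2]<h+4)&(T[2]-Q[:,2]>5)]
    a=np.abs(q[:,0]);q=q[(a>35)&(a<65)]
    if len(q)>3: print(h,'L',np.round([q[q[:,0]<0].min(0)[:2],q[q[:,0]<0].max(0)[:2]]).tolist() if (q[:,0]<0).any() else'','R',np.round([q[q[:,0]>0].min(0)[:2],q[q[:,0]>0].max(0)[:2]]).tolist() if (q[:,0]>0).any() else '',len(q))
print('radius')
for h in range(150,400,10):
    q=Q[(-Q[:,2]>=h)&(-Q[:,2]<h+10)];
    if len(q)>20: print(h,np.round(np.percentile(np.hypot(q[:,0],q[:,1]),[50,90,98])),end=' ')
E
python3 prof.py | sed -n '/fine/,$p'
```

```text
time: 5.8
tool_pos: [439.1, 48.6, -13.6]
tcp_rot: [180.0, 0.0, -44.4]
ft_force: [-0.2, -0.9, 0.3]
finger_gap: 85.7
fine tip
44 L [[-48.0, -7.0], [-41.0, 11.0]] R [[44.0, 7.0], [51.0, 11.0]] 14
48 L [[-53.0, -11.0], [-41.0, 11.0]] R [[45.0, 5.0], [54.0, 12.0]] 39
52 L [[-54.0, -10.0], [-41.0, 11.0]] R [[45.0, -4.0], [57.0, 12.0]] 49
56 L [[-56.0, -11.0], [-41.0, 12.0]] R [[45.0, -6.0], [58.0, 12.0]] 48
60 L [[-56.0, -11.0], [-41.0, 14.0]] R [[45.0, 6.0], [57.0, 12.0]] 50
64 L [[-57.0, -10.0], [-41.0, 13.0]] R [[44.0, -10.0], [57.0, 12.0]] 60
68 L [[-55.0, -10.0], [-41.0, 12.0]] R [[43.0, -10.0], [57.0, 11.0]] 59
radius
150 [39. 65. 67.] 160 [37. 38. 39.] 170 [37. 39. 39.] 180 [37. 39. 39.] 190 [37. 38. 39.] 200 [35. 38. 39.] 210 [31. 33. 43.] 220 [42. 43. 44.] 230 [42. 44. 44.] 240 [41. 42. 43.] 250 [40. 42. 42.] 260 [40. 42. 43.] 270 [40. 42. 42.] 280 [40. 42. 43.] 290 [40. 43. 50.] 300 [40. 42. 43.] 310 [40. 42. 42.] 320 [40. 42. 42.] 330 [40. 41. 42.] 340 [42. 63. 65.] 350 [41. 67. 70.] 360 [67. 73. 75.] 370 [67. 74. 77.] 380 [67. 76. 79.] 390 [67. 76. 79.]
```

```bash
python3 -m pendant '[[1,0,0,0,-8.5],[1,0,0,0,-8.5],[1,0,0,0,-8.5],[1,0,0,0,-8.5],[1,0,0,0,-8.5],[1,0,0,0,-8.5],[1,0,0,0,-8.5],[1,0,0,0,-8.5],[1,0,0,0,-8.5],[1,0,0,0,-8.5]]'; python3 -m pendant '[[1,0,0,0,-4.4],[1,-18,22,0,0],[1,-18,22,0,0],[1,-18,21.7,0,0],[1,0,0,8,0],[1,0,0,7,0],[1,0,0,5,0],[1,0,0,0,0]]'; python3 -m pendant '[[1,0,0,3,0],[1,0,0,0,0]]';python3 prof.py | sed -n '/fine/,/radius/p'
```

```text
time: 6.9
tool_pos: [439.7, 48.6, -12.9]
tcp_rot: [180.0, -0.0, 41.0]
ft_force: [-0.1, -0.7, 0.2]
finger_gap: 85.3
time: 7.7
tool_pos: [446.4, -35.0, -34.5]
tcp_rot: [-179.9, 0.1, 45.1]
ft_force: [0.3, 0.3, 0.1]
finger_gap: 85.6
time: 7.9
tool_pos: [447.4, -35.5, -36.6]
tcp_rot: [-180.0, 0.0, 45.1]
ft_force: [-0.3, -0.3, 0.4]
finger_gap: 85.4
fine tip
40 L  R [[35.0, -69.0], [65.0, 71.0]] 54
44 L [[-49.0, -8.0], [-44.0, 10.0]] R [[35.0, 51.0], [65.0, 72.0]] 88
48 L [[-55.0, -9.0], [-42.0, 12.0]] R [[35.0, 51.0], [64.0, 74.0]] 75
52 L [[-56.0, -12.0], [-42.0, 12.0]] R [[37.0, 61.0], [63.0, 74.0]] 54
56 L [[-57.0, -12.0], [-43.0, 11.0]] R [[39.0, 65.0], [65.0, 74.0]] 53
60 L [[-57.0, -12.0], [-40.0, 11.0]] R [[40.0, 67.0], [62.0, 72.0]] 38
64 L [[-57.0, -12.0], [-42.0, 11.0]] R [[40.0, 67.0], [65.0, 74.0]] 45
68 L [[-46.0, -9.0], [-42.0, 11.0]] R [[43.0, 67.0], [62.0, 74.0]] 23
radius
```

```bash
python3 -m pendant '[[1,0,0,3.5,0],[1,0,10,0,0],[1,0,10,0,0],[1,0,8,0,0],[1,0,3,0,0],[1,0,0,0,0]]'; python3 look.py "(545,-57)" c; python3 ov.py c "(544.6,-56.9,15.3)" "(695.7,-20.5,8)"
```

```text
time: 8.6
tool_pos: [470.1, -58.6, -39.7]
tcp_rot: [180.0, -0.0, 45.0]
ft_force: [-0.3, -0.7, -0.3]
finger_gap: 85.5
foot 0 (array([539.6, -57.3,  15.4]), np.float64(0.362))
foot 1 (array([546.5, -54.8,  14.8]), np.float64(0.423))
foot both (array([543.2, -56.6,  13.6]), np.float64(0.404))
8.7 [469.3046629  -57.99098796 -39.97237306] [-1.79970660e+02  1.42304646e-02  4.49866281e+01] [-0.09677758 -0.16292735  0.05248285]
```

View pics/ov_c.png

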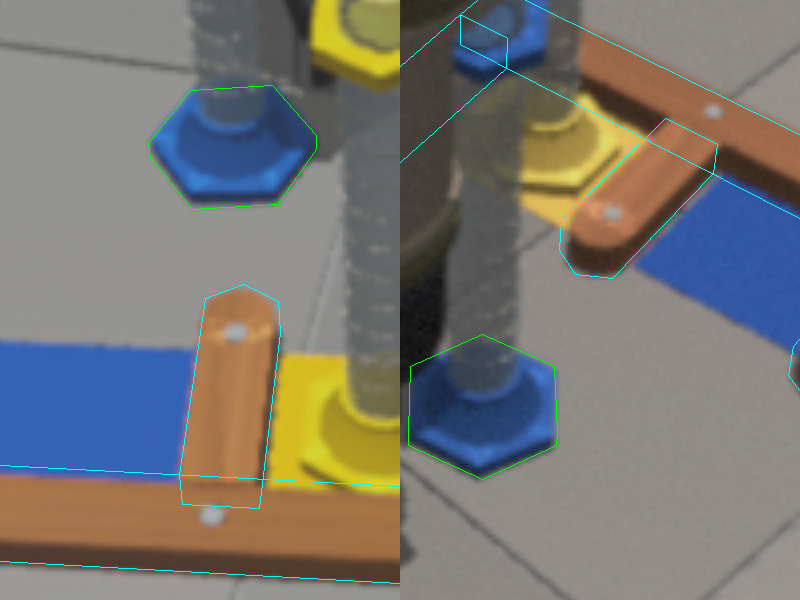

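Picture: cylinder still upright at its starting place, finger behind it, about 8 mm short. I'll start the push.

```bash
python3 - <<'E'
s=open('fit.py').read()
s=s.replace("    return (m&roi)/255.","    m&=roi\n    if h0>50:\n        m=cv2.morphologyEx(m,cv2.MORPH_OPEN,np.ones((3,3),np.uint8));n,l,st,_=cv2.connectedComponentsWithStats(m)\n        b=1+np.argmax(st[1:,4]);m=np.zeros_like(m);cv2.fillConvexPoly(m,cv2.convexHull(cv2.findNonZero((l==b).astype(np.uint8))),255)\n    return m/255.")
open('fit.py','w').write(s)
E
python3 -m pendant '[[1,0,2,0,0],[1,0,2,0,0],[1,0,2,0,0],[1,0,2,0,0],[1,0.2,2.5,0,0],[1,0.2,2.5,0,0],[1,0.2,2.5,0,0],[1,0.2,2.5,0,0],[1,0.2,2,0,0],[1,0,0,0,0]]'; python3 look.py "(550,-62)" d
```

```text
time: 9.7
tool_pos: [484.7, -71.7, -39.8]
tcp_rot: [180.0, -0.0, 45.0]
ft_force: [-0.7, -0.2, 0.3]
finger_gap: 85.3
foot 0 (array([550.5, -63.6,  17.1]), np.float64(0.177))
foot 1 (array([556.1, -61.5,  11.3]), np.float64(0.438))
foot both (array([553.8, -63.2,  15.9]), np.float64(0.315))
9.8 [484.5740019  -71.52032673 -39.75241569] [ 1.79981395e+02 -8.05791260e-03  4.49994262e+01] [-0.26378902 -0.15320085 -0.24019438]
```

```bash
python3 -m pendant '[[1,0,2,0,0],[1,0,3,0,0],[1,0,3,0,0],[1,0,3,0,0],[1,0,3,0,0],[1,0,3,0,0],[1,0,3,0,0],[1,0,3,0,0],[1,0,2,0,0],[1,0,0,0,0]]'; python3 look.py "(571,-81)" e; python3 ov.py e "(571,-81,15)" "(695.7,-20.5,8)"
```

```text
time: 10.8
tool_pos: [502.3, -89.3, -39.8]
tcp_rot: [180.0, -0.0, 45.0]
ft_force: [0.5, -0.1, -0.2]
finger_gap: 85.3
foot 0 (array([571.2, -76. ,  25. ]), np.float64(0.156))
foot 1 (array([576.9, -76.2,  10.9]), np.float64(0.645))
foot both (array([573.7, -75.3,  25. ]), np.float64(0.412))
10.9 [502.26175652 -89.19248573 -39.73296979] [ 1.79978712e+02 -9.15666476e-03  4.50002760e+01] [-0.37240109 -0.76859988  0.64545157]
```

View pics/ov_e.png

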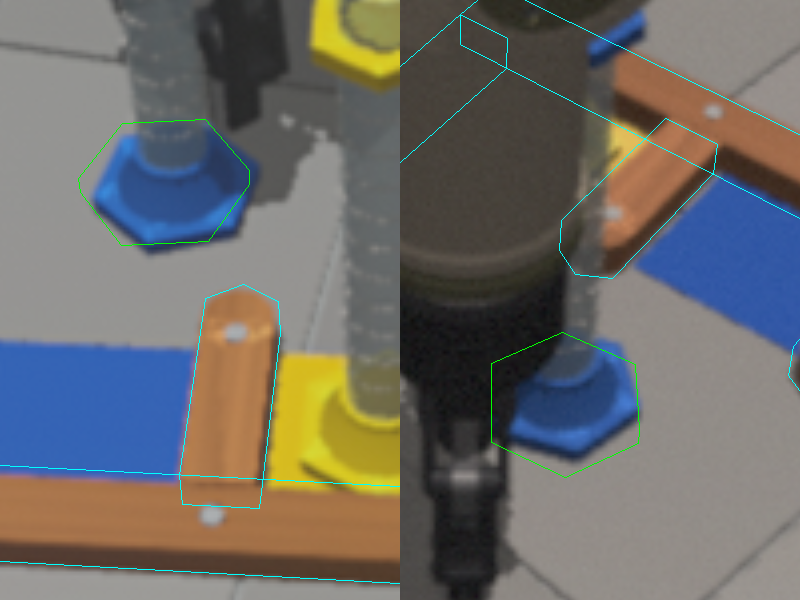

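The scene crop shows the foot at (175,185), still upright and turned counter-clockwise to about 26°. I'll turn the tool to match that flat and centre the contact better.

```bash
python3 -m pendant '[[1,0,-4,0,0],[1,0,0,0,-5.5],[1,0,0,0,-5.5],[1,0,4,0,0],[1,0,3,0,0],[1,0,3,0,0],[1,0,2,0,0],[1,0,2.5,0,0],[1,0.1,2.5,0,0],[1,0,0,0,0]]';python3 -m pendant '[[1,0.1,2,0,0],[1,0.1,2.5,0,0],[1,0.1,2.5,0,0],[1,0.1,2.5,0,0],[1,0.1,2.5,0,0],[1,0,0,0,0]]'; python3 look.py "(585,-84)" f; python3 ov.py f "(587,-85,26)" "(695.7,-20.5,8)"
```

```text
time: 11.9
tool_pos: [513.6, -95.8, -39.8]
tcp_rot: [-180.0, 0.0, 56.0]
ft_force: [-0.0, -0.1, -0.3]
finger_gap: 85.7
time: 12.5
tool_pos: [524.1, -102.3, -39.7]
tcp_rot: [180.0, -0.0, 56.0]
ft_force: [-0.0, -0.1, 0.1]
finger_gap: 85.3
foot 0 (array([586. , -82.3,  30.7]), np.float64(0.163))
foot 1 (array([596.4, -84.1,  12.6]), np.float64(1.285))
foot both (array([589.2, -81.9,  28.7]), np.float64(0.749))
12.6 [ 523.88961179 -102.07371942  -39.71484251] [ 1.79976068e+02 -7.40457788e-03  5.60018031e+01] [ 0.18243614  0.61304622 -0.08526974]
```

View pics/ov_f.png

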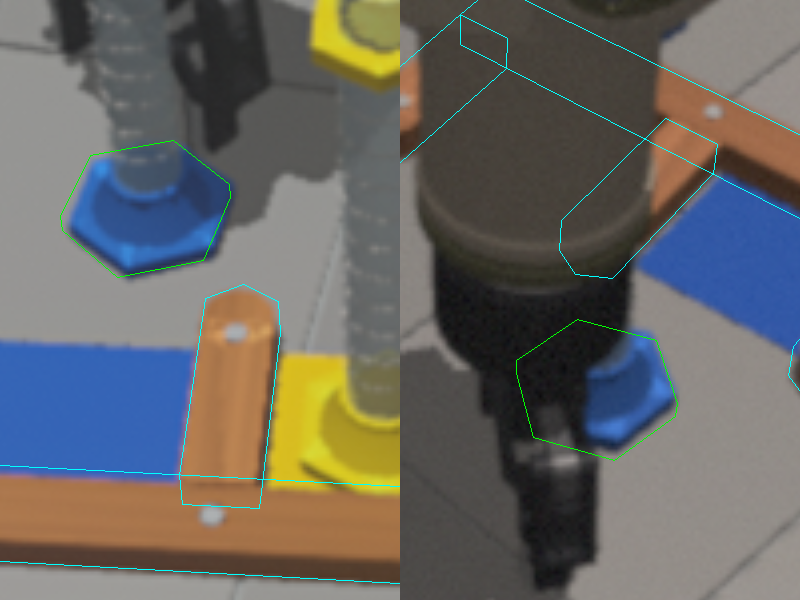

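```bash
python3 -m pendant '[[1,0,2,0,0],[1,0,2.5,0,0],[1,0,2.5,0,0],[1,0,2.5,0,0],[1,0,2.5,0,0],[1,0,2.5,0,0],[1,0,2.5,0,0],[1,0,2.5,0,0],[1,0,1.5,0,0],[1,0,0,0,0]]'; python3 look.py "(603,-95)" g
```

```text
time: 13.6
tool_pos: [541.3, -113.9, -39.7]
tcp_rot: [180.0, -0.0, 56.0]
ft_force: [-0.4, 0.4, 1.9]
finger_gap: 85.3
foot 0 (array([603.8, -91.4, -21.6]), np.float64(0.163))
foot 1 (array([618. , -94.6,   7.3]), np.float64(1.722))
foot both (array([606.9, -90.3, -21.6]), np.float64(0.972))
13.7 [ 541.19680963 -113.80668544  -39.74641643] [ 1.79980363e+02 -2.79249747e-03  5.60019938e+01] [-0.55323542  0.31085467  0.79248553]
```

```bash
python3 -m pendant '[[1,0,-3,0,0],[1,-5,0,0,0],[1,0,3,0,0],[1,0,2,0,0],[1,0,2.5,0,0],[1,0,2.5,0,0],[1,0,2.5,0,0],[1,0,1.5,0,0],[1,0,0,0,0]]'; python3 look.py "(612,-98)" h
```

```text
time: 14.6
tool_pos: [547.6, -124.1, -39.8]
tcp_rot: [180.0, -0.0, 56.0]
ft_force: [0.0, 0.0, 0.7]
finger_gap: 85.3
foot 0 (array([613.5, -93.9, -12.9]), np.float64(0.159))
foot 1 (array([631. , -99.7,   5.6]), np.float64(3.2))
foot both (array([614.8, -93.3, -10.4]), np.float64(1.728))
14.7 [ 547.4903072  -124.07050135  -39.79380251] [ 1.79985709e+02 -2.36214995e-03  5.60043583e+01] [-0.38246178  0.25914945 -0.01186666]
```

```bash
python3 -m pendant '[[1,0,-15,0,0],[1,0,-15,0,0],[1,0,0,0,-8.4],[1,0,0,0,-8.4],[1,0,0,0,-8.4],[1,0,0,0,-8.4],[1,0,0,0,-8.4],[1,-30,10,0,0],[1,-27,10,0,0],[1,0,10,0,0]]';  python3 -m pendant '[[1,0,0,0,0],[1,0,4,0,0],[1,0,4,0,0],[1,0,0,0,0]]'; python3 look.py "(615,-94)" i; python3 ov.py i "(615,-94.5,-13)" "(695.7,-20.5,8)"
```

```text
time: 15.7
tool_pos: [561.5, -162.6, -39.1]
tcp_rot: [179.9, 0.1, 97.9]
ft_force: [0.1, -0.1, 0.3]
finger_gap: 85.1
time: 16.1
tool_pos: [568.3, -157.6, -39.8]
tcp_rot: [180.0, -0.0, 98.1]
ft_force: [0.0, 0.1, -0.3]
finger_gap: 85.5
foot 0 (array([613.7, -93.9,  46. ]), np.float64(0.143))
foot 1 (array([632.9, -45.8, -48.1]), np.float64(21.555))
foot both (array([636.2, -61.4,   9.6]), np.float64(11.654))
16.2 [ 567.88850512 -157.84740013  -39.86436327] [-1.79986492e+02 -5.98081831e-03  9.80477778e+01] [0.16083151 0.40267203 0.26699977]
```

View pics/ov_i.png

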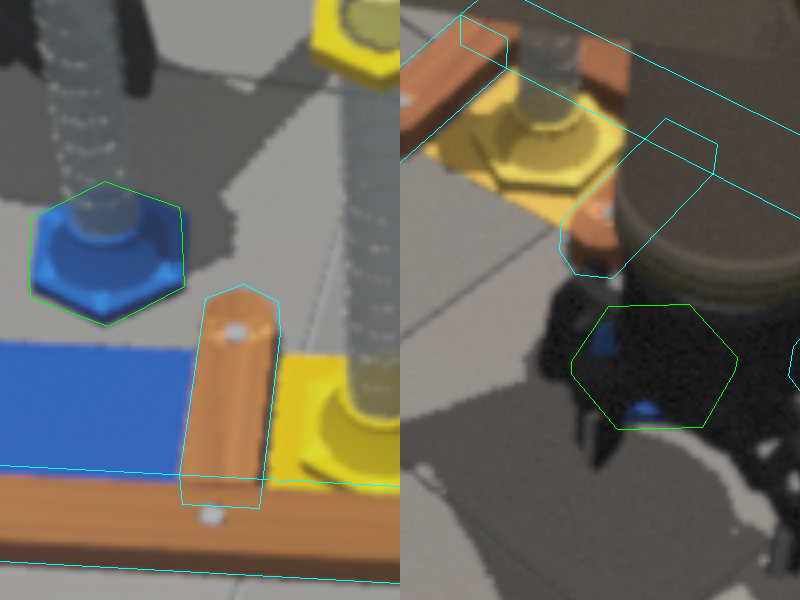

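Picture: foot upright just in front of the blue bay at scene crop (108,255), with the finger behind it and about 8 mm short. Next is the straight push in.

```bash
python3 -m pendant '[[1,0,3,0,0],[1,0,3,0,0],[1,0,2,0,0],[1,0,2,0,0],[1,0,3,0,0],[1,0,3,0,0],[1,0,3,0,0],[1,0,3,0,0],[1,0,2,0,0],[1,0,0,0,0]]'; python3 look.py "(631,-91)" j
```

```text
time: 17.2
tool_pos: [592.1, -155.0, -39.8]
tcp_rot: [180.0, 0.0, 98.0]
ft_force: [-0.7, -0.1, 0.0]
finger_gap: 85.5
foot 0 (array([621.8, -90.3, -11.4]), np.float64(0.167))
foot 1 (array([633.3, -94.9,   5.6]), np.float64(7.329))
foot both (array([623.8, -90.2,   4.3]), np.float64(3.796))
17.3 [ 591.93637039 -155.02579551  -39.78501352] [1.79988767e+02 3.14360015e-03 9.80080020e+01] [0.60441996 0.39245564 0.64349826]
```

```bash
cat > col.py <<'E'
from fit import *
import sys
# collar centroid per camera (z=222) ; foot guess given
k=optics.camera_params("scene");Rm=R.from_euler('xyz',k['orientation'],degrees=True).as_matrix()
def collar(tag,f):
    p=cv2.imread(f"pics/scene_{tag}.png");h=cv2.cvtColor(p,cv2.COLOR_BGR2HSV);m=cv2.inRange(h,(100,110,50),(130,255,255))
    roi=np.zeros_like(m);cv2.circle(roi,tuple(int(v) for v in proj(k,[(*f,222)])[0]),26,255,-1);m&=roi
    t=cv2.findNonZero(m);(x,y)=cv2.convexHull(t).reshape(-1,2).mean(0);M=cv2.moments(cv2.convexHull(t));x,y=M['m10']/M['m00'],M['m01']/M['m00']
    n=(np.array([x,y])-k['camera_matrix'][:2,2])/k['camera_matrix'][0,0];d=Rm@np.array([*n,1]);return k['eye']+d*(222-k['eye'][2])/d[2],len(t)
if __name__=="__main__":
    for a in sys.argv[1:]:
        t,x,y=a.split(',');w,n=collar(t,(float(x),float(y)));print(t,np.round(w[:2],1),n)
E
python3 col.py a,544,-57 d,553,-63 f,588,-84 g,605,-92 i,615,-94 j,630,-92
```

```text
a [544.2 -56.6] 420
d [554.2 -62.7] 486
f [587.7 -82.7] 523
g [606.2 -90.8] 559
i [617.1 -93.2] 475
j [624.3 -89.4] 421
```

Collar and foot agree, so the cylinder is upright. The foot has turned almost flush with the finger, and the contact is now off-centre. I'll re-centre and carry on.

```bash
python3 -m pendant '[[1,0,-4,0,0],[1,7.5,0,0,0],[1,0,3,0,0],[1,0,2,0,0],[1,0,2,0,0],[1,0,3,0,0],[1,0,3,0,0],[1,0,3,0,0],[1,0,2,0,0],[1,0,0,0,0]]'; python3 look.py "(640,-88)" k; python3 col.py k,640,-88
python3 - <<'E'
import cv2
p=cv2.imread('pics/scene_k.png')[60:360,130:430];cv2.imwrite('pics/kc.png',cv2.resize(p,(600,600)))
E
```

```text
time: 18.3
tool_pos: [605.1, -145.7, -39.7]
tcp_rot: [180.0, 0.0, 98.0]
ft_force: [0.3, -0.1, 0.4]
finger_gap: 85.4
foot 0 (array([661. , -85.3, -30.8]), np.float64(0.29))
foot 1 (array([646.5, -88. ,   3.4]), np.float64(5.445))
foot both (array([646.9, -86.9,   3.9]), np.float64(2.895))
18.4 [ 604.82028535 -145.66393227  -39.78299841] [1.79983457e+02 2.04912320e-03 9.80038956e+01] [ 0.18280773 -0.47489873  0.73181397]
k [642.9 -84.7] 414
```

View pics/kc.png

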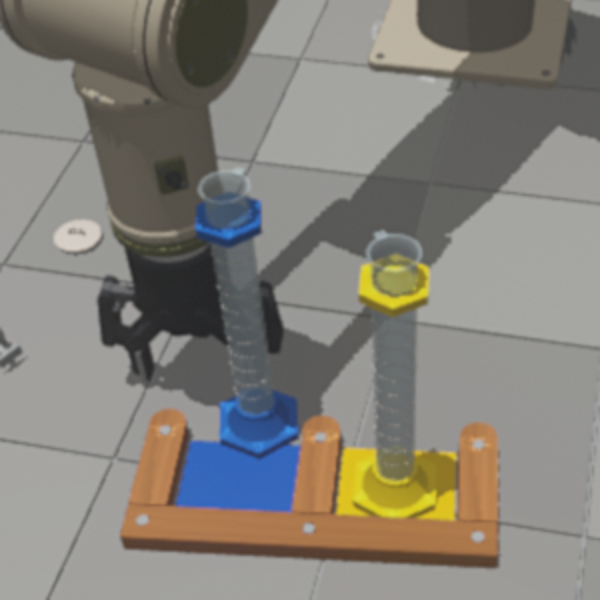

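Picture: foot at the mouth of the bay (258,422), upright, slightly left of centre, and turned so that a corner points about 15° left of the rear. I'll bias the push to the right, which also turns it the right way.

```bash
python3 -m pendant '[[1,-0.4,2,0,0],[1,-0.6,2.5,0,0],[1,-0.6,2.5,0,0],[1,-0.6,2.5,0,0],[1,-0.6,2.5,0,0],[1,-0.6,2.5,0,0],[1,-0.4,2,0,0],[1,0,0,0,0]]'; python3 look.py "(657,-86)" l >/dev/null; python3 col.py l,658,-86
cat > hx.py <<'E'
# yaw/position of the foot from blue pixels lifted above the patch by depth
from fit import *
import sys
s=r.sense();p,d=optics.snapshot("scene");k=optics.camera_params("scene")
h=cv2.cvtColor(p,cv2.COLOR_BGR2HSV);m=cv2.inRange(h,(95,90,40),(130,255,255))
v,u=np.nonzero(m*(d>0));n=(np.c_[u,v]-k['camera_matrix'][:2,2])/k['camera_matrix'][0,0]
W=np.c_[n,np.ones(len(n))]*d[v,u][:,None]@R.from_euler('xyz',k['orientation'],degrees=True).as_matrix().T+k['eye']
w=W[(W[:,2]>5.5)&(W[:,2]<32)&(W[:,0]>560)];a=np.radians(8);e=w[:,:2]-[704.6,-82.9]
b=np.c_[e@[np.cos(a),np.sin(a)],e@[-np.sin(a),np.cos(a)]]
print(s['time'],len(b),'bay x range',np.percentile(b[:,0],[1,99]).round(1),'y',np.percentile(b[:,1],[1,99]).round(1))
hl=cv2.convexHull(b.astype(np.float32));(c,rr)=cv2.minEnclosingCircle(hl);M=cv2.moments(hl);print('circle',np.round(c,1),round(rr,1),'centroid',round(M['m10']/M['m00'],1),round(M['m01']/M['m00'],1))
H=hl[:,0]-c;t=np.arctan2(H[:,1],H[:,0]);q=np.hypot(H[:,0],H[:,1])
print('corner angle mod 60 (30 = flat to rear):',np.degrees(np.angle((np.exp(6j*t)*q**8).sum()))/6%60)
E
python3 hx.py
```

```text
time: 19.2
tool_pos: [621.9, -147.2, -39.8]
tcp_rot: [180.0, 0.0, 98.0]
ft_force: [-1.2, 0.6, -0.2]
finger_gap: 85.8
l [656.7 -80.6] 458
19.3 860 bay x range [-75.2 -13.9] y [-23.1  41.7]
circle [-33.1  10.2] 47.7 centroid -40.9 7.4
corner angle mod 60 (30 = flat to rear): 35.672917991793724
```

```bash
python3 -m pendant '[[1,0,-6,0,0],[1,0,-6,0,0],[1,0,0,0,6],[1,7,1,0,0],[1,7.5,1,0,0],[1,0,2,0,0],[1,0,2,0,0],[1,0,2.5,0,0],[1,0,2.5,0,0],[1,0,0,0,0]]'; python3 look.py "(657,-86)" m >/dev/null; python3 col.py m,661,-81;python3 hx.py
```

```text
time: 20.35
tool_pos: [620.5, -134.1, -39.8]
tcp_rot: [180.0, 0.0, 92.0]
ft_force: [-0.5, 0.6, 0.5]
finger_gap: 85.2
m [662.8 -79.7] 417
20.45 861 bay x range [-69.7 -10.1] y [-22.7  41.7]
circle [-42.6   9.2] 36.6 centroid -41.0 9.6
corner angle mod 60 (30 = flat to rear): 21.978794168428525
```

```bash
python3 -m pendant '[[1,0,2,0,0],[1,0,2.5,0,0],[1,0,2.5,0,0],[1,0,2.5,0,0],[1,0,2.5,0,0],[1,0,2.5,0,0],[1,0,1.5,0,0],[1,0,0,0,0]]'; python3 look.py "(657,-86)" n >/dev/null; python3 col.py n,676,-79;python3 hx.py;  python3 - <<'E'
import cv2
p=cv2.imread('pics/scene_n.png')[90:350,160:420];cv2.imwrite('pics/nc.png',cv2.resize(p,(600,600),interpolation=cv2.INTER_CUBIC))
E
```

```text
time: 21.3
tool_pos: [636.4, -133.3, -39.8]
tcp_rot: [180.0, 0.0, 92.0]
ft_force: [-0.1, 0.2, -0.3]
finger_gap: 85.3
n [677.7 -76.1] 441
21.4 891 bay x range [-55.5   5.2] y [-22.5  42.6]
circle [-26.1  11.4] 36.4 centroid -25.6 10.8
corner angle mod 60 (30 = flat to rear): 26.997505451219777
```

View pics/nc.png

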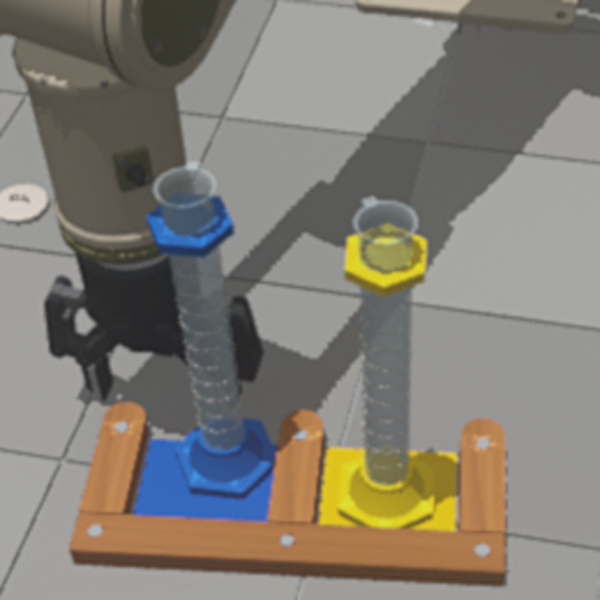

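Picture: foot well inside the bay at (222,465), a flat nearly facing the rear batten, left corner close beside the middle batten, upright. I'll continue along the bay axis.

```bash
python3 -m pendant '[[1,0.2,2,0,0],[1,0.3,2.5,0,0],[1,0.3,2.5,0,0],[1,0.3,2.5,0,0],[1,0.3,2.5,0,0],[1,0.3,2.5,0,0],[1,0.2,2,0,0],[1,0,0,0,0]]'; python3 look.py "(657,-86)" o >/dev/null; python3 col.py o,692,-74;python3 hx.py
```

```text
time: 22.25
tool_pos: [652.9, -130.8, -39.8]
tcp_rot: [180.0, -0.0, 92.0]
ft_force: [-0.9, -0.7, -0.3]
finger_gap: 85.2
o [693.9 -73.7] 455
22.35 919 bay x range [-39.6  21.5] y [-21.8  42.8]
circle [-10.2  10.8] 35.9 centroid -9.7 11.0
corner angle mod 60 (30 = flat to rear): 28.62026454158173
```

```bash
python3 -m pendant '[[1,0.2,1.5,0,0],[1,0.2,1.5,0,0],[1,0.2,1.5,0,0],[1,0.2,1.5,0,0],[1,0.1,1,0,0],[1,0.1,1,0,0],[1,0,0,0,0]]'; python3 look.py "(657,-86)" p >/dev/null; python3 col.py p,702,-72;python3 hx.py
```

```text
time: 23.1
tool_pos: [660.7, -129.6, -39.8]
tcp_rot: [180.0, 0.0, 92.0]
ft_force: [-1.1, -0.5, -0.0]
finger_gap: 85.4
p [701.5 -72.8] 458
23.2 894 bay x range [-32.1  27. ] y [-21.9  42.8]
circle [-3.9 10.3] 35.9 centroid -2.3 11.2
corner angle mod 60 (30 = flat to rear): 29.773220693549288
```

```bash
python3 -m pendant '[[1,0.1,1,0,0],[1,0.1,0.5,0,0],[1,0,0,0,0]]'; python3 -m pendant '[[1,0,0.5,0,0],[1,0,0.5,0,0],[1,0,0,0,0]]';python3 -m pendant '[[1,0,0.5,0,0],[1,0,0.5,0,0],[1,0,0,0,0]]'; python3 look.py "(657,-86)" q >/dev/null; python3 col.py q,702,-72;python3 hx.py
```

```text
time: 23.55
tool_pos: [662.0, -129.3, -39.8]
tcp_rot: [-180.0, 0.0, 92.0]
ft_force: [-0.9, -0.7, -0.3]
finger_gap: 85.4
time: 23.85
tool_pos: [663.1, -129.3, -39.8]
tcp_rot: [180.0, -0.0, 92.0]
ft_force: [-0.3, -1.3, 0.8]
finger_gap: 85.5
time: 24.15
tool_pos: [664.1, -129.3, -39.8]
tcp_rot: [180.0, 0.0, 92.0]
ft_force: [-0.6, -1.0, -0.1]
finger_gap: 84.9
q [704.7 -72.3] 474
24.25 842 bay x range [-28.9  27.1] y [-22.6  43. ]
circle [-1.3 10.1] 35.7 centroid -0.5 11.0
corner angle mod 60 (30 = flat to rear): 27.817177237789817
```

```bash
for i in 1 2; do :; done; python3 -m pendant '[[1,0,0.5,0,0],[1,0,0.5,0,0],[1,0,0,0,0]]'; python3 -m pendant '[[1,0,0.5,0,0],[1,0,0.5,0,0],[1,0,0,0,0]]'; python3 look.py "(657,-86)" s >/dev/null; python3 col.py s,705,-72; python3 -m pendant '[[1,0,0.5,0,0],[1,0,0.5,0,0],[1,0,0,0,0]]'; python3 look.py "(657,-86)" t >/dev/null; python3 col.py t,705,-72;python3 hx.py
```

```text
time: 24.6
tool_pos: [665.0, -129.2, -39.8]
tcp_rot: [180.0, -0.0, 92.0]
ft_force: [-1.8, -1.0, 0.0]
finger_gap: 85.4
time: 24.9
tool_pos: [666.0, -129.2, -39.8]
tcp_rot: [180.0, 0.0, 92.0]
ft_force: [-0.1, -1.0, 0.2]
finger_gap: 85.0
s [706.6 -72.1] 478
time: 25.3
tool_pos: [666.5, -129.2, -40.0]
tcp_rot: [-179.9, 0.0, 92.0]
ft_force: [-4.7, -1.3, 1.4]
finger_gap: 85.4
t [706.6 -72.1] 477
25.4 811 bay x range [-27.3  27.3] y [-22.1  43. ]
circle [ 1.6 10.2] 35.6 centroid 0.8 11.0
corner angle mod 60 (30 = flat to rear): 28.349651649628694
```

The reaction jumped to 4.7 N and the foot stopped, so it has met the batten. I'll back off straight, lift clear, and check.

```bash
python3 -m pendant '[[1,0,-2,0,0],[1,0,-6,0,0],[1,0,-12,0,0],[1,0,-20,0,0],[1,0,-35,0,0],[1,0,-40,0,0],[1,0,-40,-20,0],[1,0,-30,-40,0],[1,0,0,-45,0],[1,0,0,0,0]]'; python3 -m pendant '[[1,0,-30,-40,0],[1,0,-30,-40,0],[1,-30,-20,-30,0],[1,-30,0,0,0],[1,0,0,0,0],[1,0,0,0,0]]'; python3 look.py "(705,-72)" u; python3 col.py u,705,-72;python3 hx.py
python3 - <<'E'
from fit import *
for c in("scene","side"):
    for q in("cyl_blue","cyl_yellow","petri","crucible_lid","boss_head"): print(c,q,[np.round(x['at']).tolist() for x in optics.search_frame(c,q)][:1])
a=cv2.imread('pics/scene_u.png')[110:360,90:390];b=cv2.imread('pics/side_u.png')[70:320,250:550];cv2.imwrite('pics/fin.png',cv2.resize(np.vstack([np.hstack([a,b])]),(800,333)))
E
```

```text
time: 26.45
tool_pos: [486.1, -137.3, 72.3]
tcp_rot: [179.3, 0.3, 92.0]
ft_force: [1.2, -1.7, 0.6]
finger_gap: 85.2
time: 27.05
tool_pos: [404.3, -198.7, 175.2]
tcp_rot: [179.9, -0.0, 91.9]
ft_force: [-0.0, 0.9, -0.7]
finger_gap: 85.3
foot 0 (array([696. , -80.5,  29.6]), np.float64(0.311))
foot 1 (array([701. , -90.1,  31.6]), np.float64(0.351))
foot both (array([698. , -87.1,  31.2]), np.float64(0.334))
27.15 [ 404.10520183 -197.64994675  174.57245922] [-1.79977722e+02 -5.04604251e-02  9.20219327e+01] [ 0.0198308  -0.27282214  0.04601461]
u [704.6 -72.4] 656
27.15 818 bay x range [-27.5  27.5] y [-22.4  43.1]
circle [ 0.7 10. ] 35.0 centroid 1.4 11.2
corner angle mod 60 (30 = flat to rear): 29.12491239220331
scene cyl_blue [[717.0, -61.0, 148.0]]
scene cyl_yellow [[697.0, 45.0, 137.0]]
scene petri [[557.0, 301.0, 21.0]]
scene crucible_lid [[449.0, -321.0, 10.0]]
scene boss_head [[628.0, -349.0, 17.0]]
side cyl_blue [[693.0, -82.0, 131.0]]
side cyl_yellow []
side petri [[550.0, 290.0, 18.0]]
side crucible_lid [[453.0, -322.0, 5.0]]
side boss_head [[614.0, -349.0, 17.0]]
```

View pics/fin.png

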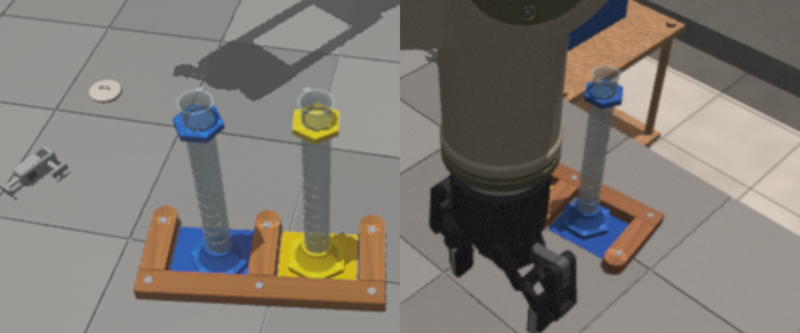

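The final view shows the cylinder upright in the blue bay with its foot against the rear batten at (222,273). The gripper is clear and nothing else has moved. I'm handing in.

```bash
python3 -c "
from bench import hand_in;print(hand_in())"
```

```text
the job is handed in; nothing more can be done
None
```

I pushed the blue-footed cylinder into the blue bay with the outside of one open finger, low at the foot: first diagonally onto the bay's line, then straight in. Near the end the reaction rose to 4.7 N and the foot stopped against the rear batten. I backed off and handed in at about 27–28 s on the robot's clock, with the gripper well clear.

**Final position:** from the scene camera's depth, the foot's centre is within about 2 mm of the bay's origin lengthwise. It stands about 10–11 mm left of the bay's centre line, close beside the middle batten, with a flat facing the rear to within about 1°. The collar lies above the foot in the same camera, so the cylinder is upright.

**Other things:** the networks found the Petri dish and crucible lid within about 3 mm of their first positions. The side camera has the boss head within 2 mm. The scene camera put it about 12 mm away from that, as it had missed it at the start. The yellow cylinder is within 2 mm in the scene camera, but the last side search did not find it.

**Checks that disagreed:**
- The outline fit of the foot was unreliable once it stood on the blue patch, so I relied on the depth and collar measurements.
- The collar reading shifted 2 mm after the gripper left. Depth showed the foot unmoved, so I put it down to the gripper no longer covering the view.
- The fingertips sat about 44 mm above the reported TCP when open, not the stated 13 mm, so I set the push height from depth images.

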